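Knock jammed spinner parts out of a narrow-necked jar

ROBOT

A 6-joint arm with a two-finger parallel gripper is mounted at the origin on the work surface. World frame = base frame: x ahead of the robot, y to its left, z up, the work surface at z = 0. Lengths are in m, angles in rad, forces in N, time in s.
With the tool pointing down it reaches from about 0.275 to 0.85 m from the base axis. Payload 5.2 kg.
Tool frame: the origin (TCP) lies midway between the tips of the shut fingers; the grasp point (between the pads) lies 19 mm behind it; z points along the fingers, x is the direction in which the jaws open and shut, and the axes are right-handed (so a half turn about z gives the same grasp; the last joint's range is limited). The gripper opens to 85 mm and grips with 20 to 120 N. Pads are 22 mm wide; open, the fingers measure 114 mm over their backs; the gripper's body (76 mm by 85 mm) begins 54 mm behind the grasp point. The pads swing forward as they close: fully open they stand 13 mm farther back than shut.
Start: joints at [-1.469, 0.259, 1.535, -0, 1.348, -0.203], TCP at [0.165, -0.525, 0.231] pointing down, gripper open.
Joint ranges: [-3.14, 3.14], [-0.91, 2.08], [0.19, 2.58], [-1.22, 4.36], [0.22, 2.71], [-3.12, 3.12]. Speed limits (rad/s): [2.57, 2.57, 3.14, 3.14, 3.14, 3.14].

INTERFACE

Orientations are given as a 3x3 rotation matrix whose columns are the frame's x, y, z axes.
In Python, from plant import env, snapshot gives the robot as it stands. The module is installed in compiled form; this text tells all that it offers.
- The arm moves only by the tool move_arm, never from a script. Its argument "deltas" is a list of rows, each an object of numbers: "tx", "ty", "tz": the shift along the tool's x, y, z in mm; "ax", "ay", "az": the turn, a rotation vector about the tool's x, y, z in rad; "grip": the closure, from 0 (fully open) to 1 (shut). A call has exactly 5 rows; each row shifts and turns the commanded pose from where the row before left it, along the tool's axes as they then stand; what a row does not reach is not made up. A row lasts 1/8 s, in which the tool goes at most 62.5 mm and 10.7 degrees, less where a joint would pass 70% of its speed; a pose out of reach is approached as far as the arm can. A call is refused whole if a number of a shift passes 62.5 or a number of a turn 0.188, either way. A call with a gripper value outside its range is refused whole. The fingers move at their own pace and stop on an object; "squeeze" is the grip in N (left out, the last holds). Time passes only in rows, so rows that do not move let the fingers close, or fill a call up. It gives the time, the measured TCP pose, the force and the opening at its end, in the units of the state.
- env.sense(): the state, without advancing time (a new reading comes with each control period).
- snapshot(name): name is "scene" or "top" or "wrist"; returns a dict with "image" (480x640x3 uint8, red, green, blue), "camera_matrix" (3x3 intrinsics, pixels), "R" (3x3) and "t" (3): a world point X has camera coordinates R X + t. Camera axes: x right, y down, z forward; pixel columns grow to the right and rows downward; lengths in m; the calibration is good to about 2 mm. A picture is of the moment at which its call begins. There is no depth.
- env.sign_off(): hands the job in, once; it reports no verdict.
The state is a dict: "clock": time; "joint_pos": joint angles; "qd": joint speeds; "effort": joint torques, N m; "tool_pos": TCP position; "ee_rot": TCP orientation; "ft_force": force on the tool from outside, world axes, zero at the start; "moment": the same for the moment, N m; "finger_gap": finger opening in m.
Only numpy, scipy, OpenCV 4.12 (cv2) and the standard library are available. Lean on these libraries where they do the work, as an engineer would, in place of code of your own. Each camera call takes 0.05 s, during which the arm holds its last target. There are 200 camera calls.

TASK

A plug is jammed in the neck of the clear jar, with two white ceramic rotors trapped behind it. Tip the jar well mouth-down over the white tray and knock its rim against the steel bar until the plug and both rotors have dropped into the tray, then lay the empty jar back in its yellow cradle and let go. Leave the tube rack, the standing spinner with its glass tube and the orange-capped pot as they are.

Things in the scene. Friction and masses are not known exactly. Their poses are not given: they have to be found in the camera images.
- jar: Sample jar lying in the cradle: clear square body 46 x 46 mm, round neck (33 mm outer, 25 mm inner diameter), blue rim flange 44 mm across and 8 mm thick; 0.1 to 0.2 kg. Origin on its axis in the middle of the square body; x along the axis away from the mouth: body from x = -34 to +38 mm (floor), rim end face at x = -92 mm. z up at the start. Centre of mass 0 to 12 mm mouthwards of the origin. Grip the square body firmly.
- jar_mouth (a point): The centre of the jar's mouth, on its axis in the plane of the rim's end face; axes as the jar's. Knock the end face, 13 to 22 mm from the axis, on the bar, moving along the axis at 0.2 m/s or more, the jar 35 degrees or more mouth-down: one to five brisk knocks free the plug. Pressing does nothing.
- plug: The jammed plug: a dark purple anodised cylinder with a silver band, 22 mm in diameter, 18 mm long, 18 g, gripped by spring nubs in the neck, which hold it however the jar is tipped; at the start its outer end is 10 mm inside the mouth; it comes free after moving about 10 mm outwards, in one to several knocks. Origin at its centre, x along its axis.
- rotor0: First rotor: a small loose white ceramic slug with a yellow band, 16 mm in diameter, 14 mm long, 12 g, inside the jar behind the plug at the start. Origin at its centre, x along its axis.
- rotor1: Second rotor: a small loose white ceramic slug with a yellow band, 16 mm in diameter, 14 mm long, 12 g, inside the jar behind the plug at the start. Origin at its centre, x along its axis.
- tray: The catch tray, fixed: white with a grey liner, 180 mm (x) by 130 mm (y), walls 40 mm high and 4 mm thick, floor 4 mm thick, open above. Origin under its centre at table height, x along its long side. The knock bar crosses above its middle; the jar's mouth may look to either side of the bar, and need not be square to it.
- bar: The knock bar, fixed: a round steel bar 12 mm in diameter that crosses above the tray's middle along y, 63 to 75 mm above the table, 158 mm long, on two aluminium posts outside the tray's long walls (posts 18 x 10 mm, centred 74 mm either side of the middle, 78 mm high). Origin at table height under the bar's middle; axes as the tray's.
- bar_mid (a point): The middle of the knock bar, on its centre line, 69 mm above the table.
- cradle: The jar's cradle, fixed: two yellow cross pieces, 16 mm long, centred 29 mm either side of the middle, with tops 20 mm high on which the jar lies, and 12 mm high guide cheeks at each end 53 mm apart (3.5 mm of play either side of the jar). Between the cross pieces, 42 mm apart, is free room for the fingers down to a plate 6 mm high. Origin under its centre at table height, x along the jar's length.
- cradle_seat (a point): Where the jar's origin lies when it is seated in the cradle: above the cradle's centre, 43 mm above the table; axes as the cradle's, the jar's x along its x at the start.
- rack: Bystander: a loose white tube rack, 130 x 44 mm and 45 mm high, with four capped glass tubes standing up to 183 mm above the table. Origin under its centre, x along its length.
- spinner: Bystander: a loose spinner in its white foot (44 mm in diameter) with a capped glass tube, 172 mm tall, near the cradle behind the jar's floor. Origin under its centre.
- pot: Bystander: a loose round pot with an orange cap, 52 mm in diameter, 60 mm high, beyond the bar's far post. Origin under its centre.
Things that resemble listed ones, but are neither listed nor needed, are in the scene too. There is more than one size of the cradle; the job needs the largest. What is shaped like the jar but green is not meant.

How it is judged:
On the way, in this order (a step that is already met when the one before it is completed fails the run):
1. the jar, tipped mouth-down (at least 25 degrees below level) over the tray with the plug still in its neck, has its rim on the knock bar (touching it, or within 12 mm during the knocks) (angle between jar's own x axis and vertical below 1.134 rad and (contact force between jar and bar above 1 N or (x of bar_mid in the frame of jar_mouth above -0.018 m and distance between bar_mid and jar_mouth below 0.05 m)) and distance between plug and jar_mouth below 0.028 m and x of jar_mouth in the frame of tray between -0.09 and 0.09 m and y of jar_mouth in the frame of tray between -0.065 and 0.065 m).
2. the plug and both rotors are in the tray (x of plug in the frame of tray between -0.09 and 0.09 m and y of plug in the frame of tray between -0.065 and 0.065 m and z of each of plug, rotor0, rotor1 in the frame of tray below 0.038 m and x of rotor0 in the frame of tray between -0.09 and 0.09 m and y of rotor0 in the frame of tray between -0.065 and 0.065 m and x of rotor1 in the frame of tray between -0.09 and 0.09 m and y of rotor1 in the frame of tray between -0.065 and 0.065 m), for 0.2 s.
At the end, for the whole second after the job is handed in: The plug and both rotors lie at rest inside the tray's walls; the empty jar lies at rest in its cradle, its origin within 15 mm (horizontally) and 5 mm (height) of its seat and its axis within 0.15 rad of the cradle's length, either way round (all of step 2 and linear speed of each of plug, rotor0, rotor1 below 0.03 m/s and horizontal distance between jar and cradle_seat below 0.015 m and z of jar in the frame of cradle_seat between -0.005 and 0.005 m and angle between the x axis of jar and the x axis of cradle, either way round below 0.15 rad and linear speed of jar below 0.02 m/s); the robot touches nothing.
It fails at once if the tube rack is shoved more than 15 mm or tipped over (distance of rack from where it was at the start of the episode above 0.015 m or angle between rack's own z axis and vertical above 0.35 rad).
It fails at once if the standing spinner is shoved more than 15 mm or tipped over (distance of spinner from where it was at the start of the episode above 0.015 m or angle between spinner's own z axis and vertical above 0.35 rad).
It fails at once if the orange-capped pot is shoved more than 15 mm or tipped over (distance of pot from where it was at the start of the episode above 0.015 m or angle between pot's own z axis and vertical above 0.35 rad).
It also fails if it takes over 54 s, if anything falls off the work surface, if the arm or the gripper's body presses on something with over 40 N, if the wrist force passes 120 N, or if a joint passes its speed limit or range.

## Working session

There is one attempt and no reset: what is moved stays moved. The work goes in short steps, Python scripts to look and compute and a tool call to move; the robot and the scene stay as the last step left them, time stands still between calls to the robot, and variables do not carry over. Pictures are saved under pics/ and viewed, about 8 in all and at most 12, crops included, and the job is handed in when it is done.

Besides the shell and the picture viewer there is one more tool, called after ">>>" by a JSON object that holds its "fn" and its "kwargs", one argument or row to a line. move_arm: Moves the arm, as the interface text tells. Its arguments: {"type":"object","properties":{"deltas":{"type":"array"},"squeeze":{"type":"number"}},"required":["deltas"]}

```bash
mkdir -p pics
python3 - <<'E'
from plant import env,snapshot
import cv2,pickle
for n in("scene","top"):
    s=snapshot(n); pickle.dump(s,open(f"{n}.pkl","wb")); cv2.imwrite(f"pics/{n}0.png",s["image"][:,:,::-1])
    print(n,s["camera_matrix"],s["R"],s["t"], -s["R"].T@s["t"])
print(env.sense())
E
```

```text
scene [[621.05832035   0.         317.30381593]
 [  0.         621.05832035 249.91050498]
 [  0.           0.           1.        ]] [[ 0.30997294  0.95056358 -0.01859183]
 [ 0.7461302  -0.25533501 -0.61489329]
 [-0.58924231  0.17672835 -0.78839114]] [-0.11177088 -0.29117822  1.63292706] [ 1.21409253 -0.25668717  1.10626367]
top [[514.56304911   0.         316.89169561]
 [  0.         514.56304911 243.1220239 ]
 [  0.           0.           1.        ]] [[ 0.03122085 -0.99950298  0.00436519]
 [-0.99912119 -0.03133052 -0.02784331]
 [ 0.02796623 -0.00349207 -0.99960277]] [-0.04418379  0.45507112  1.08104204] [ 0.42581798 -0.02612915  1.09347618]
{'clock': 0.1, 'joint_pos': array([-1.46880416e+00,  2.59302090e-01,  1.53598360e+00, -3.76543243e-05,
        1.34800023e+00, -2.02781448e-01]), 'qd': array([ 0.00119003, -0.00207579, -0.00209725, -0.00032113, -0.00083115,
        0.00113389]), 'effort': array([ 2.52157726e-03, -4.46968925e+01, -2.91248703e+01, -1.78362684e-04,
        6.31839037e-03, -1.27844700e-05]), 'tool_pos': array([ 0.16501199, -0.524159  ,  0.23053662]), 'ee_rot': array([[ 3.00085027e-01, -9.53912435e-01, -2.08933766e-04],
       [-9.53911003e-01, -3.00084945e-01,  1.68073103e-03],
       [-1.66596811e-03, -3.05057997e-04, -9.99998566e-01]]), 'ft_force': array([-0.11979916,  0.17332501,  0.03777964]), 'moment': array([-0.00653283,  0.00204031, -0.05085059]), 'finger_gap': 0.08543410387361583}
```

View pics/scene0.png

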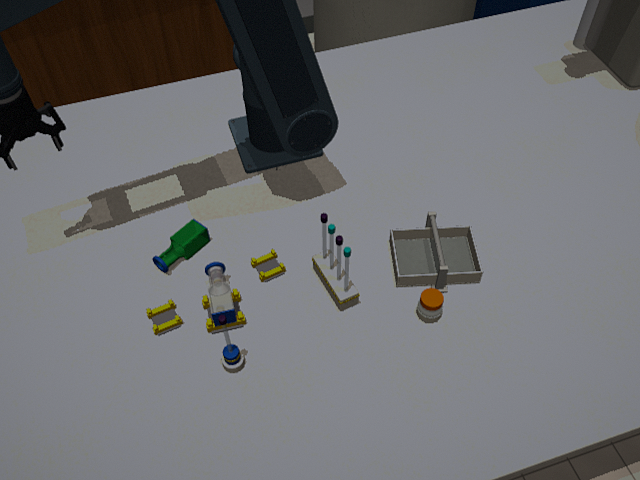

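View pics/top0.png

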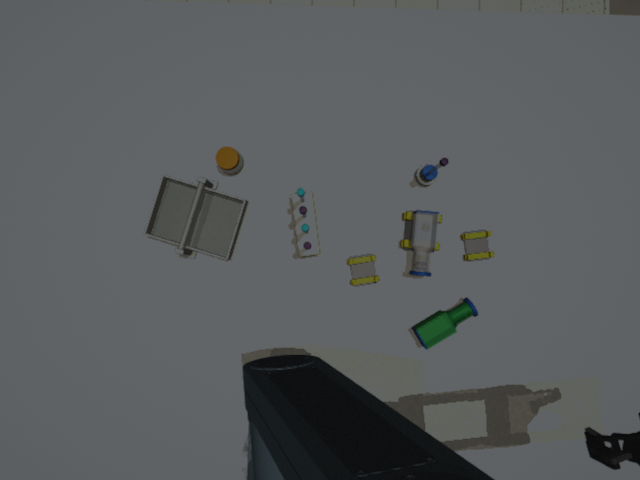

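Scene: the clear jar is at scene (220,295) / top (423,240), mouth toward the robot. The spinner is at top (426,175), the rack at (305,225), the tray at (197,218), and the pot at (229,160).
Could be mistaken: the green jar at top (445,322), and small empty cradles at (362,270) and (477,246). I choose the clear jar in the largest cradle, and check it in a close crop.

Run:
```python
import cv2,numpy as np
t=cv2.imread("pics/top0.png"); 
a=cv2.resize(t[160:290,370:500],(590,590),interpolation=cv2.INTER_CUBIC)
a=cv2.convertScaleAbs(a,alpha=1.5)
cv2.imwrite("pics/c1.png",a)
b=cv2.resize(t[140:270,130:330],(800,520),interpolation=cv2.INTER_CUBIC)
cv2.imwrite("pics/c2.png",cv2.convertScaleAbs(b,alpha=1.5))
```

```text
(no output)
```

View pics/c1.png

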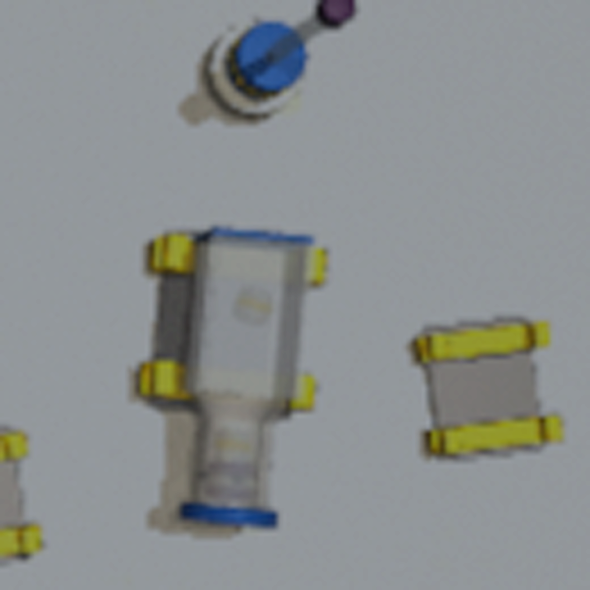

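View pics/c2.png

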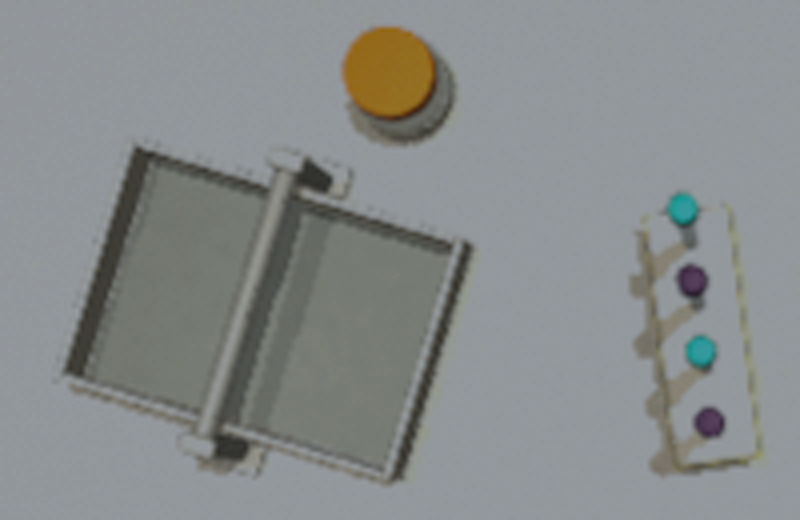

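The crop confirms it: the clear jar with blue rim at crop (228,515), in the big yellow cradle, with one rotor in the body and one behind the plug in the neck. The tray's rim corners are at c2 (140,148), (470,243), (400,480), (68,377); the bar runs (285,165) to (207,440).

```bash
cat > h.py <<'E'
import numpy as np,pickle
def ray(s,uv,z):
    K,R,t=s["camera_matrix"],s["R"],s["t"]; c=-R.T@t
    d=R.T@np.linalg.inv(K)@np.array([uv[0],uv[1],1.]); return c+d*(z-c[2])/d[2]
E
python3 - <<'E'
from h import *
np.set_printoptions(precision=4,suppress=True)
s=pickle.load(open("top.pkl","rb"))
P=lambda x,y,z:ray(s,(370+(x+.5)/4.538-.5,160+(y+.5)/4.538-.5),z)
Q=lambda x,y,z:ray(s,(130+(x+.5)/4-.5,140+(y+.5)/4-.5),z)
for n,a in dict(chUL=(150,252,32),chUR=(326,266,32),chLL=(140,380,32),chLR=(313,392,32),rimL=(183,508,43),rimR=(276,518,43),floorL=(200,234,60),floorR=(313,240,60),bodyR_mouth=(298,405,66),spinfoot=(248,75,25),spincap=(336,8,170)).items(): print(n,P(*a))
c=[Q(*a,40) for a in((140,148),(470,243),(400,480),(68,377))]
print(np.mean(c,0),[np.linalg.norm(c[i]-c[i-1]) for i in range(4)])
d=c[1]-c[0]+c[2]-c[3];print("trayx az",np.degrees(np.arctan2(d[1],d[0])))
b=[Q(285,165,72),Q(207,440,72)];print("bar",b,np.linalg.norm(b[0]-b[1]),(b[0]+b[1])/2)
d=b[0]-b[1];print(np.degrees(np.arctan2(d[1],d[0])))
print("pot",Q(389,72,60),"rack caps",[Q(x,y,183) for x,y in((683,208),(710,423))])
# scene check of jar / bar
S=pickle.load(open("scene.pkl","rb"))
for n,X in dict(bar=(b[0]+b[1])/2,).items():
    p=S["camera_matrix"]@(S["R"]@X+S["t"]);print(n,p[:2]/p[2])
E
```

```text
chUL [-2.2857  5.1922 32.    ]
chUR [-2.1734  7.5337 32.    ]
chLL [-0.5828  5.1048 32.    ]
chLR [-0.4957  7.4023 32.    ]
rimL [ 1.3304  7.7639 43.    ]
rimR [ 1.4576  9.4376 43.    ]
floorL [-5.2383 11.173  60.    ]
floorR [-5.1767 14.0373 60.    ]
bodyR_mouth [-1.1346 15.1655 66.    ]
spinfoot [-3.5274  4.9703 25.    ]
spincap [-32.6024  41.5567 170.    ]
[-2.3114 -9.0181 40.    ] [np.float64(4.541479380168163), np.float64(6.512371979912977), np.float64(4.6727551611981255), np.float64(6.571320545056918)]
trayx az 75.14415915929486
bar [array([ -9.6562, -16.071 ,  72.    ]), array([ -0.0783, -18.395 ,  72.    ])] 9.855804617547104 [ -4.8672 -17.233   72.    ]
166.36103466302612
pot [-10.7263 -10.4714  60.    ] rack caps [array([-22.7387,  -5.8149, 183.    ]), array([ -3.7587,  -2.8175, 183.    ])]
bar [534.4727 741.6797]
```

Heights were passed in mm; I'll rerun in metres.

Run:
```python
from h import *
np.set_printoptions(precision=4,suppress=True)
s=pickle.load(open("top.pkl","rb"))
P=lambda x,y,z:ray(s,(370+(x+.5)/4.538-.5,160+(y+.5)/4.538-.5),z/1e3)
Q=lambda x,y,z:ray(s,(130+(x+.5)/4-.5,140+(y+.5)/4-.5),z/1e3)
for n,a in dict(chUL=(150,252,32),chUR=(326,266,32),chLL=(140,380,32),chLR=(313,392,32),rimL=(183,508,43),rimR=(276,518,43),floorL=(200,234,60),floorR=(313,240,60),bodyR_mouth=(298,405,66),spinfoot=(248,75,25),spincap=(336,8,170)).items(): print(n,P(*a))
c=[Q(*a,40) for a in((140,148),(470,243),(400,480),(68,377))]
print(np.mean(c,0),[np.linalg.norm(c[i]-c[i-1]) for i in range(4)])
d=c[1]-c[0]+c[2]-c[3];print("trayx az",np.degrees(np.arctan2(d[1],d[0])))
b=[Q(285,165,75),Q(207,440,75)];print("bar",b,np.linalg.norm(b[0]-b[1]),(b[0]+b[1])/2)
d=b[0]-b[1];print(np.degrees(np.arctan2(d[1],d[0])))
print("pot",Q(389,72,60),"rack caps",[Q(x,y,183) for x,y in((683,208),(710,423))])
S=pickle.load(open("scene.pkl","rb"))
for n,X in dict(bar=(b[0]+b[1])/2,c0=c[0],rim=(P(183,508,43)+P(276,518,43))/2).items():
    p=S["camera_matrix"]@(S["R"]@X+S["t"]);print(n,p[:2]/p[2])
```

```text
chUL [ 0.5189 -0.2054  0.032 ]
chUR [ 0.5151 -0.2858  0.032 ]
chLL [ 0.4605 -0.2023  0.032 ]
chLR [ 0.4575 -0.2813  0.032 ]
rimL [ 0.4031 -0.2214  0.043 ]
rimR [ 0.4    -0.2634  0.043 ]
floorL [ 0.5252 -0.2226  0.06  ]
floorR [ 0.5241 -0.2729  0.06  ]
bodyR_mouth [ 0.4505 -0.2666  0.066 ]
spinfoot [ 0.6025 -0.2494  0.025 ]
spincap [ 0.6064 -0.2535  0.17  ]
[0.4999 0.2173 0.04  ] [np.float64(0.12297013116302778), np.float64(0.17633620446442994), np.float64(0.1265246997651174), np.float64(0.1779323611747913)]
trayx az -104.85584084070514
bar [array([0.5706, 0.2043, 0.075 ]), array([0.4331, 0.2377, 0.075 ])] 0.14156528443075525 [0.5018 0.221  0.075 ]
-13.638965336973882
pot [0.6215 0.1571 0.06  ] rack caps [array([0.5418, 0.0028, 0.183 ]), array([ 0.4468, -0.0122,  0.183 ])]
bar [436.3574 240.8156]
c0 [478.8788 271.3599]
rim [214.4674 270.5609]
```

```bash
cat >> h.py <<'E'
from scipy.spatial.transform import Rotation as Ro
def plan(p,R,pt,Rt,n,grip=None):
    "n equal rows from pose p,R to pt,Rt; each row shifts along the axes before its turn"
    w=(Ro.from_matrix(R).inv()*Ro.from_matrix(Rt)).as_rotvec()/n
    d=(np.array(pt)-p)/n*1e3
    for i in range(n):
        Ri=R@Ro.from_rotvec(w*i).as_matrix(); t=Ri.T@d
        print("{"+",".join(f'"{k}":{v:.4g}' for k,v in zip(("tx","ty","tz","ax","ay","az"),[*np.round(t,1),*np.round(w,3)]) if v)+"}")
def tool(azj,tilt):
    "tool pose for jar x azimuth azj (deg), mouth-down tilt (deg): tool y=mouth dir, tool x=jaws"
    a,b=np.radians([azj,tilt]); xj=np.array([np.cos(a)*np.cos(b),np.sin(a)*np.cos(b),np.sin(b)])
    y=-xj; x=np.array([np.sin(a),-np.cos(a),0]); return np.c_[x,y,np.cross(x,y)]
E
python3 - <<'E'
from h import *
from plant import env
s=env.sense();Rt=tool(-4,0);print(Rt.round(2))
plan(s["tool_pos"],s["ee_rot"],[.487,-.245,.16],Rt,10)
E
```

```text
[[-0.07 -1.    0.  ]
 [-1.    0.07 -0.  ]
 [ 0.   -0.   -1.  ]]
{"tx":-17,"ty":-39.1,"tz":7.1,"az":0.037}
{"tx":-18.4,"ty":-38.4,"tz":7.1,"az":0.037}
{"tx":-19.8,"ty":-37.7,"tz":7.1,"az":0.037}
{"tx":-21.2,"ty":-36.9,"tz":7.1,"az":0.037}
{"tx":-22.6,"ty":-36.1,"tz":7.1,"az":0.037}
{"tx":-23.9,"ty":-35.2,"tz":7.1,"az":0.037}
{"tx":-25.2,"ty":-34.3,"tz":7.1,"az":0.037}
{"tx":-26.5,"ty":-33.4,"tz":7.1,"az":0.037}
{"tx":-27.7,"ty":-32.3,"tz":7.1,"az":0.037}
{"tx":-28.9,"ty":-31.3,"tz":7.1,"az":0.037}
```

>>> {"fn": "move_arm", "kwargs": {
  "deltas": [
    {"tx": -17, "ty": -39.1, "tz": 7, "az": 0.037},
    {"tx": -18.4, "ty": -38.4, "tz": 7, "az": 0.037},
    {"tx": -19.8, "ty": -37.7, "tz": 7, "az": 0.037},
    {"tx": -21.2, "ty": -36.9, "tz": 7, "az": 0.037},
    {"tx": -22.6, "ty": -36.1, "tz": 7, "az": 0.037}
  ]
}}

```text
validation failed for argument at $.de...
```

>>> {"fn": "move_arm", "kwargs": {
  "deltas": [
    {"tx": -23.9, "ty": -35.2, "tz": 7, "az": 0.037},
    {"tx": -25.2, "ty": -34.3, "tz": 7, "az": 0.037},
    {"tx": -26.5, "ty": -33.4, "tz": 7, "az": 0.037},
    {"tx": -27.7, "ty": -32.3, "tz": 7, "az": 0.037},
    {"tx": -28.9, "ty": -31.3, "tz": 7, "az": 0.037}
  ],
  "squeeze": 100
}}

```text
validation failed for argument at $.de...
```

Run:
```python
from h import *
from plant import env,snapshot
import cv2
s=env.sense();print(s["clock"],s["joint_pos"].round(3),s["tool_pos"],s["ee_rot"].round(3))
w=snapshot("wrist");pickle.dump(w,open("wrist.pkl","wb"));cv2.imwrite("pics/w1.png",w["image"][:,:,::-1])
print(-w["R"].T@w["t"])
for n,X in dict(o=(.489,-.245,.066),m=(.397,-.2395,.043)).items():
    p=w["camera_matrix"]@(w["R"]@np.array(X)+w["t"]);print(n,p[:2]/p[2])
```

```text
0.1 [-1.469  0.259  1.536 -0.     1.348 -0.203] [ 0.16501199 -0.524159    0.23053662] [[ 0.3   -0.954 -0.   ]
 [-0.954 -0.3    0.002]
 [-0.002 -0.    -1.   ]]
[ 0.23951184 -0.50070183  0.37312212]
o [  17.81326227 -460.81390536]
m [  29.56320031 -217.19958394]
```

View pics/w1.png

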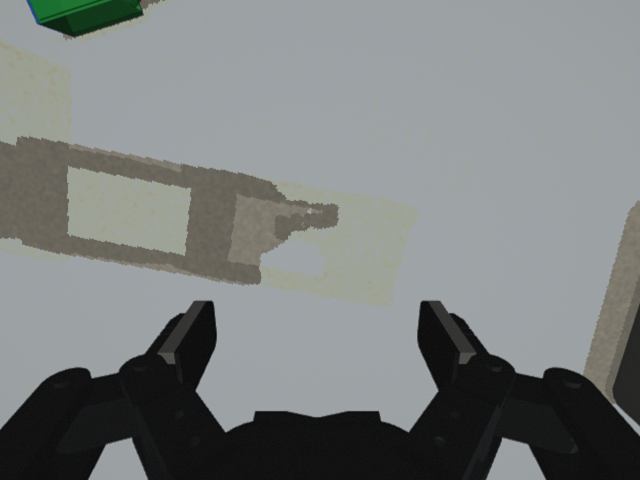

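The validator probably wants every key in each row; I'll try that. The view shows open fingers, the green jar's edge at (90,15), and no jar yet.

>>> {"fn": "move_arm", "kwargs": {
  "deltas": [
    {"tx": -17, "ty": -39, "tz": 7, "ax": 0, "ay": 0, "az": 0.037, "grip": 0},
    {"tx": -18, "ty": -38, "tz": 7, "ax": 0, "ay": 0, "az": 0.037, "grip": 0},
    {"tx": -20, "ty": -38, "tz": 7, "ax": 0, "ay": 0, "az": 0.037, "grip": 0},
    {"tx": -21, "ty": -37, "tz": 7, "ax": 0, "ay": 0, "az": 0.037, "grip": 0},
    {"tx": -23, "ty": -36, "tz": 7, "ax": 0, "ay": 0, "az": 0.037, "grip": 0}
  ],
  "squeeze": 100
}}

```text
clock: 0.78
tool_pos: [0.3265, -0.384, 0.1959]
ee_rot: [[0.118, -0.993, -0.0], [-0.993, -0.118, 0.0], [-0.0, 0.0, -1.0]]
ft_force: [0.6, 0.4, 0.1]
finger_gap: 0.0853
```

>>> {"fn": "move_arm", "kwargs": {
  "deltas": [
    {"tx": -24, "ty": -35, "tz": 7, "ax": 0, "ay": 0, "az": 0.037, "grip": 0},
    {"tx": -25, "ty": -34, "tz": 7, "ax": 0, "ay": 0, "az": 0.037, "grip": 0},
    {"tx": -27, "ty": -33, "tz": 7, "ax": 0, "ay": 0, "az": 0.037, "grip": 0},
    {"tx": -28, "ty": -30, "tz": 7, "ax": 0, "ay": 0, "az": 0.037, "grip": 0},
    {"tx": -29, "ty": -29, "tz": 7, "ax": 0, "ay": 0, "az": 0.037, "grip": 0}
  ]
}}

```text
clock: 1.4
tool_pos: [0.4815, -0.2433, 0.1609]
ee_rot: [[-0.066, -0.998, -0.0], [-0.998, 0.066, 0.0], [-0.0, 0.0, -1.0]]
ft_force: [0.4, 0.2, 0.5]
finger_gap: 0.0855
```

Run:
```python
from h import *
from plant import env,snapshot
import cv2
s=env.sense();print(s["clock"],s["joint_pos"].round(3),s["tool_pos"],s["ee_rot"].round(3))
w=snapshot("wrist");pickle.dump(w,open("wrist.pkl","wb"));cv2.imwrite("pics/w2.png",w["image"][:,:,::-1])
for n,X in dict(o=(.489,-.245,.066),m=(.397,-.2395,.043),bm=(.455,-.2427,.066)).items():
    p=w["camera_matrix"]@(w["R"]@np.array(X)+w["t"]);print(n,p[:2]/p[2])
```

```text
1.4 [-0.675  0.298  1.662 -0.     1.182  0.962] [ 0.48146259 -0.24329269  0.16085839] [[-0.066 -0.998 -0.   ]
 [-0.998  0.066  0.   ]
 [-0.     0.    -1.   ]]
o [318.59345603 229.08382376]
m [318.92607073 325.20733806]
bm [318.43581961 273.36132567]
```

View pics/w2.png

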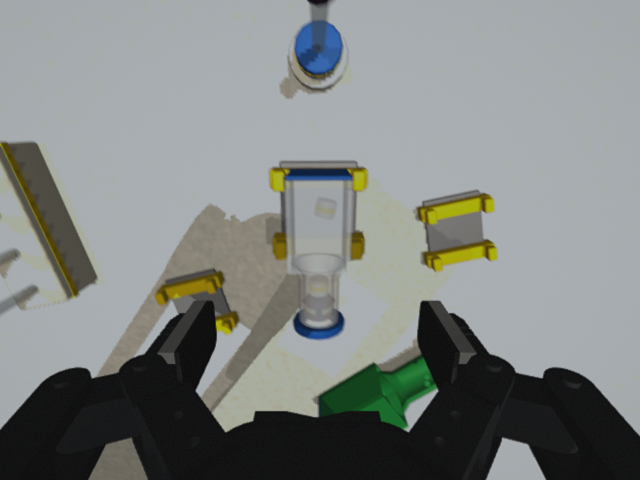

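The view shows the rim at (319,323) against (319,325) predicted, the body centred on column 319 between the fingers, and the spinner at (318,50), well ahead. I'll descend now.

>>> {"fn": "move_arm", "kwargs": {
  "deltas": [
    {"tx": 0, "ty": -3, "tz": 36, "ax": 0, "ay": 0, "az": 0, "grip": 0},
    {"tx": 0, "ty": 0, "tz": 40, "ax": 0, "ay": 0, "az": 0, "grip": 0},
    {"tx": 0, "ty": 0, "tz": 40, "ax": 0, "ay": 0, "az": 0, "grip": 0},
    {"tx": 0, "ty": 0, "tz": 23, "ax": 0, "ay": 0, "az": 0, "grip": 0},
    {"tx": 0, "ty": 0, "tz": 0, "ax": 0, "ay": 0, "az": 0, "grip": 0.2}
  ]
}}

```text
clock: 2.08
tool_pos: [0.4821, -0.2436, 0.0204]
ee_rot: [[-0.065, -0.998, -0.004], [-0.998, 0.065, 0.003], [-0.003, 0.004, -1.0]]
ft_force: [0.3, 0.6, 0.8]
finger_gap: 0.0698
```

>>> {"fn": "move_arm", "kwargs": {
  "deltas": [
    {"tx": 0, "ty": 0, "tz": 0, "ax": 0, "ay": 0, "az": 0, "grip": 1},
    {"tx": 0, "ty": 0, "tz": 0, "ax": 0, "ay": 0, "az": 0, "grip": 1},
    {"tx": 0, "ty": 0, "tz": 0, "ax": 0, "ay": 0, "az": 0, "grip": 1},
    {"tx": 0, "ty": 0, "tz": 0, "ax": 0, "ay": 0, "az": 0, "grip": 1},
    {"tx": 0, "ty": 0, "tz": 0, "ax": 0, "ay": 0, "az": 0, "grip": 1}
  ],
  "squeeze": 100
}}

```text
clock: 2.7
tool_pos: [0.4846, -0.2453, 0.0237]
ee_rot: [[-0.065, -0.998, 0.002], [-0.998, 0.065, -0.002], [0.002, -0.002, -1.0]]
ft_force: [0.1, -0.5, 5.9]
finger_gap: 0.0451
```

Gripped, with a gap of 45 mm. Next I'll plan the lift and the traverse to a pose ~45 mm behind contact.

```bash
cat >> h.py <<'E'
B=np.array([.501,.220,.069]); MT=np.array([0,.0875,-.0193])
def tcp_at(azj,tilt,back,off=.018):
    "TCP pose with the rim `back` m behind contact; bar `off` above the axis"
    R=tool(azj,tilt); n=R[:,1];u=-R[:,2]
    return B-off*u-.006*n-back*n-R@MT, R
E
python3 - <<'E'
from h import *
p0=np.array([.4846,-.2453,.265]);R0=tool(-3.7,0)
p,R=tcp_at(75.5,50,.06); print(p,p+R@MT)
m=np.array([.44,-.03,.34])
Rm=(Ro.from_matrix(R0)*Ro.from_rotvec(.42*(Ro.from_matrix(R0).inv()*Ro.from_matrix(R)).as_rotvec())).as_matrix()
print((m+Rm@MT))
plan(p0,R0,m,Rm,5);plan(m,Rm,p+[0,0,.06],R,10)
E
```

```text
[0.53285869 0.34318842 0.16261184] [0.51507456 0.27442227 0.10798876]
[ 0.36170184 -0.07169832  0.32737508]
{"tx":-42.4,"ty":11.7,"tz":-15,"ax":0.061,"ay":-0.05,"az":-0.108}
{"tx":-44.1,"ty":6.1,"tz":-13.4,"ax":0.061,"ay":-0.05,"az":-0.108}
{"tx":-45.1,"ty":0.5,"tz":-11.3,"ax":0.061,"ay":-0.05,"az":-0.108}
{"tx":-45.3,"ty":-5,"tz":-8.9,"ax":0.061,"ay":-0.05,"az":-0.108}
{"tx":-44.9,"ty":-10.3,"tz":-6.1,"ax":0.061,"ay":-0.05,"az":-0.108}
{"tx":-25.8,"ty":-19.1,"tz":24.2,"ax":0.042,"ay":-0.035,"az":-0.075}
{"tx":-23.5,"ty":-19.9,"tz":25.9,"ax":0.042,"ay":-0.035,"az":-0.075}
{"tx":-21.1,"ty":-20.4,"tz":27.5,"ax":0.042,"ay":-0.035,"az":-0.075}
{"tx":-18.6,"ty":-20.7,"tz":29.1,"ax":0.042,"ay":-0.035,"az":-0.075}
{"tx":-16,"ty":-20.7,"tz":30.5,"ax":0.042,"ay":-0.035,"az":-0.075}
{"tx":-13.4,"ty":-20.5,"tz":31.9,"ax":0.042,"ay":-0.035,"az":-0.075}
{"tx":-10.7,"ty":-20,"tz":33.2,"ax":0.042,"ay":-0.035,"az":-0.075}
{"tx":-8.1,"ty":-19.3,"tz":34.3,"ax":0.042,"ay":-0.035,"az":-0.075}
{"tx":-5.4,"ty":-18.3,"tz":35.4,"ax":0.042,"ay":-0.035,"az":-0.075}
{"tx":-2.9,"ty":-17.1,"tz":36.3,"ax":0.042,"ay":-0.035,"az":-0.075}
```

>>> {"fn": "move_arm", "kwargs": {
  "deltas": [
    {"tx": 0, "ty": 0, "tz": -30, "ax": 0, "ay": 0, "az": 0, "grip": 1},
    {"tx": 0, "ty": 0, "tz": -55, "ax": 0, "ay": 0, "az": 0, "grip": 1},
    {"tx": 0, "ty": 0, "tz": -60, "ax": 0, "ay": 0, "az": 0, "grip": 1},
    {"tx": 0, "ty": 0, "tz": -60, "ax": 0, "ay": 0, "az": 0, "grip": 1},
    {"tx": 0, "ty": 0, "tz": -36, "ax": 0, "ay": 0, "az": 0, "grip": 1}
  ]
}}

```text
clock: 3.32
tool_pos: [0.4841, -0.2449, 0.2669]
ee_rot: [[-0.065, -0.998, 0.003], [-0.998, 0.065, -0.003], [0.002, -0.004, -1.0]]
ft_force: [1.0, 0.3, -2.2]
finger_gap: 0.0451
```

>>> {"fn": "move_arm", "kwargs": {
  "deltas": [
    {"tx": -42, "ty": 12, "tz": -15, "ax": 0.061, "ay": -0.05, "az": -0.108, "grip": 1},
    {"tx": -44, "ty": 6, "tz": -13, "ax": 0.061, "ay": -0.05, "az": -0.108, "grip": 1},
    {"tx": -45, "ty": 0, "tz": -11, "ax": 0.061, "ay": -0.05, "az": -0.108, "grip": 1},
    {"tx": -45, "ty": -5, "tz": -9, "ax": 0.061, "ay": -0.05, "az": -0.108, "grip": 1},
    {"tx": -45, "ty": -10, "tz": -6, "ax": 0.061, "ay": -0.05, "az": -0.108, "grip": 1}
  ]
}}

```text
clock: 3.95
tool_pos: [0.4386, -0.0283, 0.3379]
ee_rot: [[0.486, -0.841, 0.238], [-0.861, -0.413, 0.298], [-0.152, -0.35, -0.924]]
ft_force: [0.0, 0.5, -1.7]
finger_gap: 0.0451
```

>>> {"fn": "move_arm", "kwargs": {
  "deltas": [
    {"tx": -26, "ty": -19, "tz": 24, "ax": 0.042, "ay": -0.035, "az": -0.075, "grip": 1},
    {"tx": -24, "ty": -20, "tz": 26, "ax": 0.042, "ay": -0.035, "az": -0.075, "grip": 1},
    {"tx": -21, "ty": -20, "tz": 28, "ax": 0.042, "ay": -0.035, "az": -0.075, "grip": 1},
    {"tx": -19, "ty": -21, "tz": 29, "ax": 0.042, "ay": -0.035, "az": -0.075, "grip": 1},
    {"tx": -16, "ty": -21, "tz": 30, "ax": 0.042, "ay": -0.035, "az": -0.075, "grip": 1}
  ]
}}

```text
clock: 4.58
tool_pos: [0.4852, 0.1586, 0.2783]
ee_rot: [[0.794, -0.543, 0.272], [-0.594, -0.601, 0.535], [-0.127, -0.587, -0.8]]
ft_force: [-0.4, -0.8, -3.2]
finger_gap: 0.0454
```

>>> {"fn": "move_arm", "kwargs": {
  "deltas": [
    {"tx": -13, "ty": -20, "tz": 32, "ax": 0.042, "ay": -0.035, "az": -0.075, "grip": 1},
    {"tx": -11, "ty": -20, "tz": 33, "ax": 0.042, "ay": -0.035, "az": -0.075, "grip": 1},
    {"tx": -8, "ty": -19, "tz": 34, "ax": 0.042, "ay": -0.035, "az": -0.075, "grip": 1},
    {"tx": -5, "ty": -18, "tz": 35, "ax": 0.042, "ay": -0.035, "az": -0.075, "grip": 1},
    {"tx": -3, "ty": -17, "tz": 36, "ax": 0.042, "ay": -0.035, "az": -0.075, "grip": 1}
  ]
}}

```text
clock: 5.2
tool_pos: [0.5314, 0.3432, 0.2189]
ee_rot: [[0.969, -0.157, 0.19], [-0.246, -0.625, 0.741], [0.003, -0.765, -0.644]]
ft_force: [1.0, 0.6, -2.0]
finger_gap: 0.0453
```

Run:
```python
from h import *
from plant import env,snapshot
import cv2
s=env.sense();print(s["clock"],s["joint_pos"].round(3),s["tool_pos"],s["ee_rot"].round(3),s["ft_force"])
p,R=tcp_at(75.5,50,.06);print(p,R.round(3))
print("mouth",s["tool_pos"]+s["ee_rot"]@MT)
plan(s["tool_pos"],s["ee_rot"],p,R,5)
```

```text
5.2 [-0.065  0.266  1.905  1.03   1.069 -0.394] [0.53137519 0.34318257 0.21886454] [[ 0.969 -0.157  0.19 ]
 [-0.246 -0.625  0.741]
 [ 0.003 -0.765 -0.644]] [ 0.96865645  0.62716155 -1.99047257]
[0.53285869 0.34318842 0.16261184] [[ 0.968 -0.161  0.192]
 [-0.25  -0.622  0.742]
 [ 0.    -0.766 -0.643]]
mouth [0.51399714 0.27420014 0.16438365]
{"tx":0.3,"ty":8.6,"tz":7.3,"az":0.001}
{"tx":0.3,"ty":8.6,"tz":7.3,"az":0.001}
{"tx":0.3,"ty":8.6,"tz":7.3,"az":0.001}
{"tx":0.3,"ty":8.6,"tz":7.3,"az":0.001}
{"tx":0.3,"ty":8.6,"tz":7.3,"az":0.001}
```

>>> {"fn": "move_arm", "kwargs": {
  "deltas": [
    {"tx": 0.3, "ty": 10, "tz": 9, "ax": 0, "ay": 0, "az": 0.001, "grip": 1},
    {"tx": 0.3, "ty": 10, "tz": 9, "ax": 0, "ay": 0, "az": 0.001, "grip": 1},
    {"tx": 0.3, "ty": 12, "tz": 9, "ax": 0, "ay": 0, "az": 0.001, "grip": 1},
    {"tx": 0.3, "ty": 11, "tz": 9.5, "ax": 0, "ay": 0, "az": 0.001, "grip": 1},
    {"tx": 0, "ty": 0, "tz": 0, "ax": 0, "ay": 0, "az": 0, "grip": 1}
  ]
}}

```text
clock: 5.82
tool_pos: [0.5322, 0.3415, 0.1619]
ee_rot: [[0.968, -0.166, 0.19], [-0.252, -0.624, 0.74], [-0.004, -0.764, -0.645]]
ft_force: [0.7, 0.5, -2.2]
finger_gap: 0.0448
```

Run:
```python
from h import *
from plant import env,snapshot
import cv2
s=env.sense();print(s["clock"],s["joint_pos"].round(3),s["tool_pos"],s["ee_rot"].round(3),s["ft_force"])
p,R=tcp_at(75.5,50,.06);print(R.T@(p-s["tool_pos"])*1e3)
M=s["tool_pos"]+s["ee_rot"]@MT;print("mouth",M)
o=[]
for n,c in(("scene",(350,170,200,150)),("top",(120,130,200,150))):
    w=snapshot(n);pickle.dump(w,open(n+"2.pkl","wb"));x,y,a,b=c
    im=cv2.convertScaleAbs(cv2.resize(w["image"][y:y+b,x:x+a,::-1],(800,600),interpolation=cv2.INTER_CUBIC),alpha=1.4)
    for X,col in((M,(0,0,255)),(B,(255,0,255)),(M-.008*s["ee_rot"][:,1]-.022*s["ee_rot"][:,2],(0,255,0)),(M+.022*s["ee_rot"][:,0],(255,255,0)),(M-.022*s["ee_rot"][:,0],(255,255,0))):
        q=w["camera_matrix"]@(w["R"]@X+w["t"]);q=q[:2]/q[2]
        cv2.circle(im,tuple(int(v) for v in((q-[x,y])*4)),4,col,-1)
    o.append(im)
cv2.imwrite("pics/k1.png",cv2.resize(np.vstack(o),(800*3//4,1200*3//4))[:,:]) if 0 else [cv2.imwrite(f"pics/k{i}.png",a) for i,a in enumerate(o)]
```

```text
5.825 [-0.068  0.354  1.959  1.101  1.001 -0.53 ] [0.53220556 0.34151029 0.16191994] [[ 0.968 -0.166  0.19 ]
 [-0.252 -0.624  0.74 ]
 [-0.004 -0.764 -0.645]] [ 0.74348799  0.47351531 -2.19764023]
[ 0.21215586 -1.67946516  0.92509802]
mouth [0.51403014 0.27266606 0.10752448]
```

View pics/k0.png

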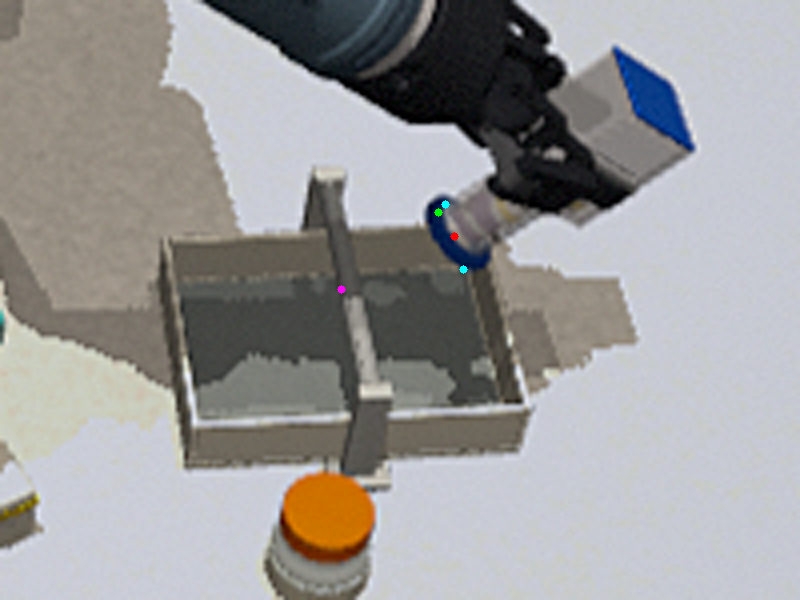

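The scene view shows the rim at (459,233), agreeing with the model (454,236); the bar axis is near (347,290), ~3 mm toward +y of my estimate. I'll split the difference and creep to contact.

>>> {"fn": "move_arm", "kwargs": {
  "deltas": [
    {"tx": 0, "ty": 15, "tz": 2, "ax": 0, "ay": 0, "az": 0, "grip": 1},
    {"tx": 0, "ty": 20, "tz": 0, "ax": 0, "ay": 0, "az": 0, "grip": 1},
    {"tx": 0, "ty": 12, "tz": 0, "ax": 0, "ay": 0, "az": 0, "grip": 1},
    {"tx": 0, "ty": 3, "tz": 0, "ax": 0, "ay": 0, "az": 0, "grip": 1},
    {"tx": 0, "ty": 0, "tz": 0, "ax": 0, "ay": 0, "az": 0, "grip": 1}
  ]
}}

```text
clock: 6.55
tool_pos: [0.5254, 0.3123, 0.124]
ee_rot: [[0.968, -0.163, 0.191], [-0.252, -0.623, 0.74], [-0.001, -0.765, -0.644]]
ft_force: [-0.3, 0.5, -2.2]
finger_gap: 0.0452
```

```bash
cat > st.py <<'E'
from h import *
from plant import env
np.set_printoptions(precision=4,suppress=True)
B[1]=.2215
s=env.sense();R=s["ee_rot"];p,_=tcp_at(75.5,50,0)
print(s["clock"],s["tool_pos"],"to contact (tool mm)",R.T@(p-s["tool_pos"])*1e3,"F tool",R.T@s["ft_force"],s["finger_gap"],"tilt",np.degrees(np.arcsin(-R[2,1])))
E
python3 st.py
```

```text
6.55 [0.5254 0.3123 0.124 ] to contact (tool mm) [-0.8157  9.0646  0.6199] F tool [-0.4577  1.4467  1.7361] 0.04517557850736097 tilt 49.88581207811443
```

>>> {"fn": "move_arm", "kwargs": {
  "deltas": [
    {"tx": 0, "ty": 2, "tz": 0.6, "ax": 0, "ay": 0, "az": 0, "grip": 1},
    {"tx": 0, "ty": 1.5, "tz": 0, "ax": 0, "ay": 0, "az": 0, "grip": 1},
    {"tx": 0, "ty": 1.5, "tz": 0, "ax": 0, "ay": 0, "az": 0, "grip": 1},
    {"tx": 0, "ty": 1.5, "tz": 0, "ax": 0, "ay": 0, "az": 0, "grip": 1},
    {"tx": 0, "ty": 0.5, "tz": 0, "ax": 0, "ay": 0, "az": 0, "grip": 1}
  ]
}}

```text
clock: 7.18
tool_pos: [0.5241, 0.3092, 0.1189]
ee_rot: [[0.968, -0.163, 0.191], [-0.251, -0.622, 0.742], [-0.002, -0.766, -0.643]]
ft_force: [0.0, 4.8, 5.0]
finger_gap: 0.0448
```

```bash
python3 st.py
```

```text
7.175 [0.5241 0.3092 0.1189] to contact (tool mm) [-0.429   3.0825 -0.1053] F tool [-1.1739 -6.7674  0.3411] 0.044779871836796166 tilt 50.01422178500803
```

Contact is found (~8 N along the axis, about 1 mm of command past touch). First knock:

>>> {"fn": "move_arm", "kwargs": {
  "deltas": [
    {"tx": 0, "ty": -25, "tz": 0, "ax": 0, "ay": 0, "az": 0, "grip": 1},
    {"tx": 0, "ty": -23, "tz": 0, "ax": 0, "ay": 0, "az": 0, "grip": 1},
    {"tx": 0, "ty": 14, "tz": 0, "ax": 0, "ay": 0, "az": 0, "grip": 1},
    {"tx": 0, "ty": 39, "tz": 0, "ax": 0, "ay": 0, "az": 0, "grip": 1},
    {"tx": 0, "ty": -12, "tz": 0, "ax": 0, "ay": 0, "az": 0, "grip": 1}
  ]
}}

```text
clock: 7.8
tool_pos: [0.5243, 0.3118, 0.1213]
ee_rot: [[0.967, -0.168, 0.19], [-0.253, -0.624, 0.74], [-0.006, -0.763, -0.646]]
ft_force: [1.1, 1.5, -2.0]
finger_gap: 0.0449
```

```bash
python3 st.py
python3 - <<'E'
from plant import snapshot
import cv2
w=snapshot("scene");cv2.imwrite("pics/n1.png",cv2.convertScaleAbs(cv2.resize(w["image"][170:290,370:530,::-1],(800,600),interpolation=cv2.INTER_CUBIC),alpha=1.4))
E
```

```text
7.8 [0.5243 0.3118 0.1213] to contact (tool mm) [ 0.0616  6.5213 -0.4715] F tool [0.6409 0.376  2.6089] 0.04485280186428732 tilt 49.77177739528467
```

View pics/n1.png

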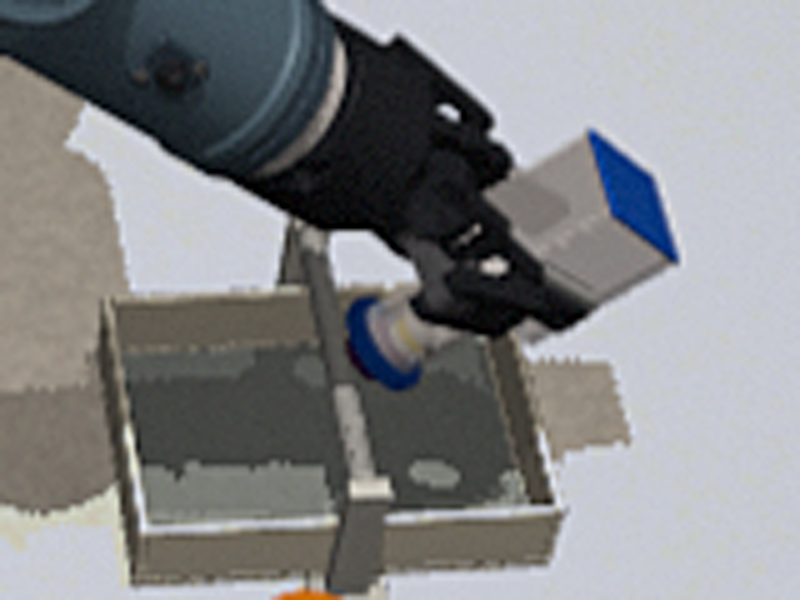

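The knock worked: a purple sliver of plug shows below the rim at (352,355). Repeating.

>>> {"fn": "move_arm", "kwargs": {
  "deltas": [
    {"tx": 0, "ty": -22, "tz": 0, "ax": 0, "ay": 0, "az": 0, "grip": 1},
    {"tx": 0, "ty": -20, "tz": 0, "ax": 0, "ay": 0, "az": 0, "grip": 1},
    {"tx": 0, "ty": 14, "tz": 0, "ax": 0, "ay": 0, "az": 0, "grip": 1},
    {"tx": 0, "ty": 40, "tz": 0, "ax": 0, "ay": 0, "az": 0, "grip": 1},
    {"tx": 0, "ty": -12, "tz": 0, "ax": 0, "ay": 0, "az": 0, "grip": 1}
  ]
}}

```text
clock: 8.48
tool_pos: [0.5252, 0.3124, 0.1227]
ee_rot: [[0.968, -0.166, 0.191], [-0.253, -0.623, 0.74], [-0.004, -0.764, -0.645]]
ft_force: [0.6, -0.0, -2.5]
finger_gap: 0.045
```

>>> {"fn": "move_arm", "kwargs": {
  "deltas": [
    {"tx": 0, "ty": -22, "tz": 0, "ax": 0, "ay": 0, "az": 0, "grip": 1},
    {"tx": 0, "ty": -20, "tz": 0, "ax": 0, "ay": 0, "az": 0, "grip": 1},
    {"tx": 0, "ty": 14, "tz": 0, "ax": 0, "ay": 0, "az": 0, "grip": 1},
    {"tx": 0, "ty": 40, "tz": 0, "ax": 0, "ay": 0, "az": 0, "grip": 1},
    {"tx": 0, "ty": -12, "tz": 0, "ax": 0, "ay": 0, "az": 0, "grip": 1}
  ]
}}

```text
clock: 9.1
tool_pos: [0.5251, 0.3124, 0.1227]
ee_rot: [[0.968, -0.166, 0.191], [-0.253, -0.624, 0.74], [-0.004, -0.764, -0.646]]
ft_force: [0.0, -0.6, -1.3]
finger_gap: 0.0452
```

```bash
python3 st.py
python3 - <<'E'
from plant import snapshot
import cv2
w=snapshot("scene");cv2.imwrite("pics/n2.png",cv2.convertScaleAbs(cv2.resize(w["image"][170:290,370:530,::-1],(800,600),interpolation=cv2.INTER_CUBIC),alpha=1.4))
E
```

```text
9.1 [0.5251 0.3124 0.1227] to contact (tool mm) [-0.5127  8.0666 -0.204 ] F tool [0.1783 1.3582 0.3945] 0.04515925105506022 tilt 49.7917294202044
```

View pics/n2.png

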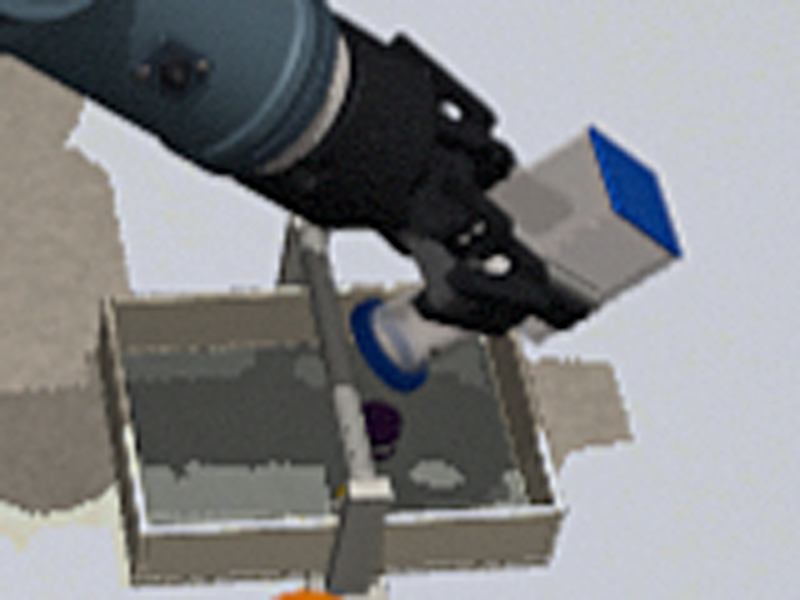

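The plug is in the tray at (382,428) and the neck looks clear; a yellow fleck at (342,490) may be a rotor behind the post. I'll back off and look from both cameras.

>>> {"fn": "move_arm", "kwargs": {
  "deltas": [
    {"tx": 0, "ty": -20, "tz": 0, "ax": 0, "ay": 0, "az": 0, "grip": 1},
    {"tx": 0, "ty": -25, "tz": 0, "ax": 0, "ay": 0, "az": 0, "grip": 1},
    {"tx": 0, "ty": -10, "tz": 0, "ax": 0, "ay": 0, "az": 0, "grip": 1},
    {"tx": 0, "ty": 0, "tz": 0, "ax": 0, "ay": 0, "az": 0, "grip": 1},
    {"tx": 0, "ty": 0, "tz": 0, "ax": 0, "ay": 0, "az": 0, "grip": 1}
  ]
}}

```text
clock: 9.78
tool_pos: [0.5336, 0.347, 0.1647]
ee_rot: [[0.968, -0.164, 0.19], [-0.251, -0.624, 0.74], [-0.002, -0.764, -0.645]]
ft_force: [-0.1, -0.4, -1.5]
finger_gap: 0.0451
```

```bash
python3 st.py
python3 - <<'E'
from plant import snapshot
import cv2,numpy as np
w=snapshot("scene")["image"][180:295,380:533,::-1];t=snapshot("top")["image"][140:270,130:303,::-1]
f=lambda i:cv2.convertScaleAbs(cv2.resize(i,(400,300),interpolation=cv2.INTER_CUBIC),alpha=1.5)
g=cv2.resize(w[:,:],(800,600))
cv2.imwrite("pics/n3.png",np.hstack([f(w),f(t)]))
E
```

```text
9.775 [0.5336 0.347  0.1647] to contact (tool mm) [ 0.0296 63.1503 -0.2948] F tool [0.0237 1.3825 0.6175] 0.04506728271728596 tilt 49.819734541537464
```

View pics/n3.png

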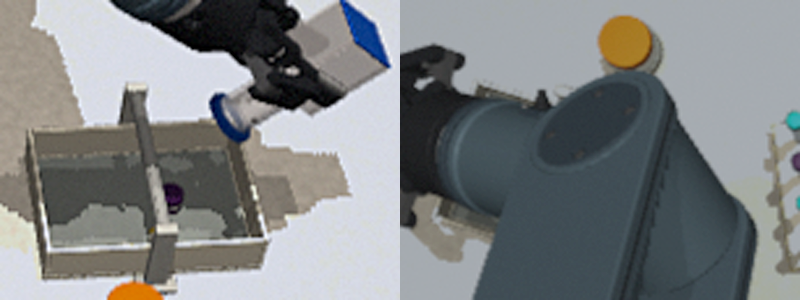

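The plug is visible, but the rotors can't be confirmed (the arm blocks the top view). I'll tip steeper and shake over the tray in case one hung up.

>>> {"fn": "move_arm", "kwargs": {
  "deltas": [
    {"tx": 0, "ty": 10, "tz": -16, "ax": 0.15, "ay": 0, "az": 0, "grip": 1},
    {"tx": 0, "ty": 10, "tz": -16, "ax": 0.15, "ay": 0, "az": 0, "grip": 1},
    {"tx": 0, "ty": 20, "tz": 0, "ax": 0, "ay": 0, "az": 0, "grip": 1},
    {"tx": 0, "ty": -25, "tz": 0, "ax": 0, "ay": 0, "az": 0, "grip": 1},
    {"tx": 0, "ty": 0, "tz": 0, "ax": 0, "ay": 0, "az": 0, "grip": 1}
  ]
}}

```text
clock: 10.5
tool_pos: [0.5258, 0.3122, 0.1726]
ee_rot: [[0.968, -0.099, 0.232], [-0.252, -0.377, 0.891], [-0.0, -0.921, -0.39]]
ft_force: [0.2, 0.6, -1.7]
finger_gap: 0.0449
```

```bash
python3 st.py
python3 - <<'E'
from h import *
s=__import__("plant").env.sense();p,R=s["tool_pos"],s["ee_rot"]
print(s["joint_pos"].round(2),p+R@MT)
# up & clear toward -y, keep tilt
plan(p,R,p+[-.06,-.12,.15],R,5)
E
```

```text
10.5 [0.5258 0.3122 0.1726] to contact (tool mm) [-1.272  53.548  16.9078] F tool [0.0612 1.3023 1.2136] 0.0449466800537101 tilt 67.05086879139752
[-0.26  0.47  2.08  1.33  1.24 -0.94] [0.51268895 0.26195357 0.09950172]
{"tx":-5.6,"ty":-17.4,"tz":-35.9}
{"tx":-5.6,"ty":-17.4,"tz":-35.9}
{"tx":-5.6,"ty":-17.4,"tz":-35.9}
{"tx":-5.6,"ty":-17.4,"tz":-35.9}
{"tx":-5.6,"ty":-17.4,"tz":-35.9}
```

>>> {"fn": "move_arm", "kwargs": {
  "deltas": [
    {"tx": 0, "ty": -50, "tz": -21, "ax": 0, "ay": 0, "az": 0, "grip": 1},
    {"tx": 0, "ty": -50, "tz": -21, "ax": 0, "ay": 0, "az": 0, "grip": 1},
    {"tx": 0, "ty": 10, "tz": -40, "ax": 0, "ay": 0, "az": 0, "grip": 1},
    {"tx": 0, "ty": 16, "tz": -50, "ax": 0, "ay": 0, "az": 0, "grip": 1},
    {"tx": 0, "ty": 16, "tz": -50, "ax": 0, "ay": 0, "az": 0, "grip": 1}
  ]
}}

```text
clock: 11.12
tool_pos: [0.488, 0.1711, 0.2965]
ee_rot: [[0.968, -0.098, 0.23], [-0.25, -0.378, 0.891], [-0.001, -0.921, -0.391]]
ft_force: [0.5, -1.1, -1.8]
finger_gap: 0.0449
```

>>> {"fn": "move_arm", "kwargs": {
  "deltas": [
    {"tx": 0, "ty": 16, "tz": -50, "ax": 0, "ay": 0, "az": 0, "grip": 1},
    {"tx": 0, "ty": 16, "tz": -50, "ax": 0, "ay": 0, "az": 0, "grip": 1},
    {"tx": 0, "ty": 16, "tz": -50, "ax": 0, "ay": 0, "az": 0, "grip": 1},
    {"tx": 0, "ty": 8, "tz": -20, "ax": 0, "ay": 0, "az": 0, "grip": 1},
    {"tx": 0, "ty": 0, "tz": 0, "ax": 0, "ay": 0, "az": 0, "grip": 1}
  ]
}}

```text
clock: 11.75
tool_pos: [0.4444, -0.0017, 0.3109]
ee_rot: [[0.967, -0.1, 0.233], [-0.253, -0.377, 0.891], [-0.002, -0.921, -0.39]]
ft_force: [-0.1, 0.3, -2.3]
finger_gap: 0.0448
```

```bash
python3 st.py
python3 - <<'E'
from plant import snapshot
import cv2,numpy as np
w=snapshot("scene")["image"][:,:,::-1];t=snapshot("top")["image"][:,:,::-1]
f=lambda i,s:cv2.convertScaleAbs(cv2.resize(i,s,interpolation=cv2.INTER_CUBIC),alpha=1.5)
top=np.hstack([f(w[195:295,380:500],(400,333)),f(t[165:270,135:261],(400,333))])
bot=np.hstack([f(w[100:300,240:510],(360,267)),f(t[80:400,120:560],(440,267))[:,:440]])
cv2.imwrite("pics/n4.png",np.vstack([top,bot]))
E
```

```text
11.75 [ 0.4444 -0.0017  0.3109] to contact (tool mm) [ -1.7747  54.6089 369.4454] F tool [-0.212   2.0209  1.137 ] 0.044847927044647184 tilt 67.05716461631799
```

View pics/n4.png

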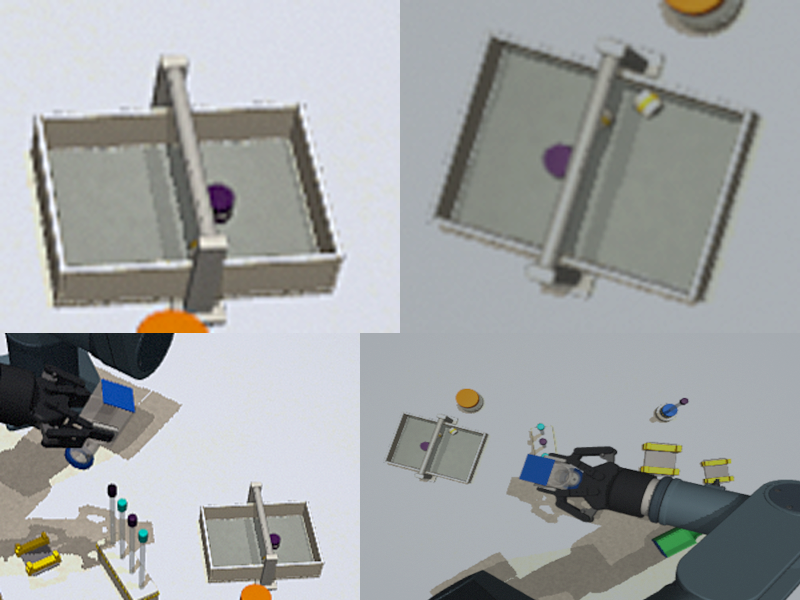

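The top view shows the plug at (558,160), one rotor at (648,103), and a second yellow-banded piece half under the bar at (606,118). I'll verify these by projecting into the scene view, and plan the return.

Run:
```python
from h import *
from plant import env
t=pickle.load(open("top.pkl","rb"));S=pickle.load(open("scene.pkl","rb"))
for n,(u,v) in dict(A=(648,103),Bb=(606,118),plug=(558,160)).items():
    X=ray(t,(135+(u-400)/3.175,165+v/3.175),.014);q=S["camera_matrix"]@(S["R"]@X+S["t"]);q=q[:2]/q[2]
    print(n,X.round(3),"scene crop",(q-[380,195])*3.33)
s=env.sense();plan(s["tool_pos"],s["ee_rot"],[.4846,-.2453,.265],tool(-3.7,0),15)
```

```text
A [0.545 0.191 0.014] scene crop [161.10523053 273.04196554]
Bb [0.534 0.219 0.014] scene crop [192.87752916 249.12133403]
plug [0.506 0.249 0.014] scene crop [216.83012293 203.6862104 ]
{"tx":6.7,"ty":8.7,"tz":-12.8,"ax":-0.065,"ay":0.054,"az":0.081}
{"tx":8.1,"ty":8.9,"tz":-11.8,"ax":-0.065,"ay":0.054,"az":0.081}
{"tx":9.4,"ty":8.9,"tz":-10.8,"ax":-0.065,"ay":0.054,"az":0.081}
{"tx":10.7,"ty":8.8,"tz":-9.7,"ax":-0.065,"ay":0.054,"az":0.081}
{"tx":11.9,"ty":8.5,"tz":-8.5,"ax":-0.065,"ay":0.054,"az":0.081}
{"tx":13,"ty":8,"tz":-7.3,"ax":-0.065,"ay":0.054,"az":0.081}
{"tx":13.9,"ty":7.3,"tz":-6.1,"ax":-0.065,"ay":0.054,"az":0.081}
{"tx":14.8,"ty":6.5,"tz":-4.9,"ax":-0.065,"ay":0.054,"az":0.081}
{"tx":15.5,"ty":5.6,"tz":-3.7,"ax":-0.065,"ay":0.054,"az":0.081}
{"tx":16.1,"ty":4.5,"tz":-2.5,"ax":-0.065,"ay":0.054,"az":0.081}
{"tx":16.5,"ty":3.3,"tz":-1.4,"ax":-0.065,"ay":0.054,"az":0.081}
{"tx":16.8,"ty":2,"tz":-0.3,"ax":-0.065,"ay":0.054,"az":0.081}
{"tx":16.9,"ty":0.6,"tz":0.7,"ax":-0.065,"ay":0.054,"az":0.081}
{"tx":16.8,"ty":-0.8,"tz":1.6,"ax":-0.065,"ay":0.054,"az":0.081}
{"tx":16.6,"ty":-2.3,"tz":2.4,"ax":-0.065,"ay":0.054,"az":0.081}
```

Both views agree: B lands on the yellow spot seen at (193,244), and A is hidden behind the wall in the scene view. All three are in the tray. Returning.

>>> {"fn": "move_arm", "kwargs": {
  "deltas": [
    {"tx": 7, "ty": 9, "tz": -13, "ax": -0.065, "ay": 0.054, "az": 0.081, "grip": 1},
    {"tx": 8, "ty": 9, "tz": -12, "ax": -0.065, "ay": 0.054, "az": 0.081, "grip": 1},
    {"tx": 9, "ty": 9, "tz": -11, "ax": -0.065, "ay": 0.054, "az": 0.081, "grip": 1},
    {"tx": 11, "ty": 9, "tz": -10, "ax": -0.065, "ay": 0.054, "az": 0.081, "grip": 1},
    {"tx": 12, "ty": 8, "tz": -8, "ax": -0.065, "ay": 0.054, "az": 0.081, "grip": 1}
  ]
}}

```text
clock: 12.48
tool_pos: [0.4575, -0.0813, 0.2959]
ee_rot: [[0.749, -0.558, 0.358], [-0.635, -0.447, 0.63], [-0.191, -0.699, -0.689]]
ft_force: [-0.1, 0.4, -1.2]
finger_gap: 0.0453
```

>>> {"fn": "move_arm", "kwargs": {
  "deltas": [
    {"tx": 13, "ty": 8, "tz": -7, "ax": -0.065, "ay": 0.054, "az": 0.081, "grip": 1},
    {"tx": 14, "ty": 7, "tz": -6, "ax": -0.065, "ay": 0.054, "az": 0.081, "grip": 1},
    {"tx": 15, "ty": 7, "tz": -5, "ax": -0.065, "ay": 0.054, "az": 0.081, "grip": 1},
    {"tx": 15, "ty": 6, "tz": -4, "ax": -0.065, "ay": 0.054, "az": 0.081, "grip": 1},
    {"tx": 16, "ty": 4, "tz": -2, "ax": -0.065, "ay": 0.054, "az": 0.081, "grip": 1}
  ]
}}

```text
clock: 13.1
tool_pos: [0.4706, -0.1625, 0.2804]
ee_rot: [[0.359, -0.894, 0.269], [-0.914, -0.279, 0.294], [-0.188, -0.351, -0.917]]
ft_force: [-1.6, 0.2, -2.1]
finger_gap: 0.0447
```

>>> {"fn": "move_arm", "kwargs": {
  "deltas": [
    {"tx": 16, "ty": 3, "tz": -1, "ax": -0.065, "ay": 0.054, "az": 0.081, "grip": 1},
    {"tx": 17, "ty": 2, "tz": 0, "ax": -0.065, "ay": 0.054, "az": 0.081, "grip": 1},
    {"tx": 17, "ty": 1, "tz": 1, "ax": -0.065, "ay": 0.054, "az": 0.081, "grip": 1},
    {"tx": 17, "ty": -1, "tz": 2, "ax": -0.065, "ay": 0.054, "az": 0.081, "grip": 1},
    {"tx": 17, "ty": -2, "tz": 2, "ax": -0.065, "ay": 0.054, "az": 0.081, "grip": 1}
  ]
}}

```text
clock: 13.72
tool_pos: [0.4839, -0.2444, 0.2643]
ee_rot: [[-0.071, -0.997, -0.008], [-0.997, 0.071, -0.006], [0.007, 0.007, -1.0]]
ft_force: [-0.3, 0.9, -1.2]
finger_gap: 0.0448
```

Run:
```python
from h import *
from plant import env
s=env.sense();print(s["tool_pos"],s["ee_rot"].round(3));plan(s["tool_pos"],s["ee_rot"],[.4846,-.2453,.12],tool(-3.7,0),4)
```

```text
[ 0.48391267 -0.24442523  0.26429759] [[-0.071 -0.997 -0.008]
 [-0.997  0.071 -0.006]
 [ 0.007  0.007 -1.   ]]
{"ty":-0.5,"tz":36.1,"ax":0.002,"ay":-0.002,"az":-0.002}
{"ty":-0.4,"tz":36.1,"ax":0.002,"ay":-0.002,"az":-0.002}
{"tx":0.1,"ty":-0.3,"tz":36.1,"ax":0.002,"ay":-0.002,"az":-0.002}
{"tx":0.1,"ty":-0.3,"tz":36.1,"ax":0.002,"ay":-0.002,"az":-0.002}
```

>>> {"fn": "move_arm", "kwargs": {
  "deltas": [
    {"tx": 0, "ty": -0.5, "tz": 36, "ax": 0.002, "ay": -0.002, "az": -0.002, "grip": 1},
    {"tx": 0, "ty": -0.4, "tz": 36, "ax": 0.002, "ay": -0.002, "az": -0.002, "grip": 1},
    {"tx": 0, "ty": -0.3, "tz": 36, "ax": 0.002, "ay": -0.002, "az": -0.002, "grip": 1},
    {"tx": 0, "ty": -0.3, "tz": 36, "ax": 0.002, "ay": -0.002, "az": -0.002, "grip": 1},
    {"tx": 0, "ty": 0, "tz": 0, "ax": 0, "ay": 0, "az": 0, "grip": 1}
  ]
}}

```text
clock: 14.35
tool_pos: [0.483, -0.2436, 0.1178]
ee_rot: [[-0.062, -0.998, -0.003], [-0.998, 0.062, 0.007], [-0.007, 0.003, -1.0]]
ft_force: [-0.1, 0.2, -1.5]
finger_gap: 0.0448
```

Run:
```python
from h import *
from plant import env,snapshot
import cv2
s=env.sense();p,R=s["tool_pos"],s["ee_rot"];print(s["clock"],p,R.round(3))
o=[]
for n,(x,y,a,b) in(("wrist",(0,0,640,480)),("scene",(170,200,120,90))):
    w=snapshot(n);k=400/a
    im=cv2.convertScaleAbs(cv2.resize(w["image"][y:y+b,x:x+a,::-1],(400,300),interpolation=cv2.INTER_AREA if k<1 else cv2.INTER_CUBIC),alpha=1.4)
    O=p+R@(MT-[0,.092,0])
    pts=[O+R@np.array(v)*1e-3 for v in((23,-38,-23),(-23,-38,-23),(23,34,-23),(-23,34,-23),(0,92,-22),(22,92,0),(-22,92,0),(23,-38,23),(-23,-38,23))]
    for X in pts:
        q=w["camera_matrix"]@(w["R"]@X+w["t"]);q=q[:2]/q[2];cv2.circle(im,tuple(int(v) for v in((q-[x,y])*k)),2,(0,0,255),-1)
    o.append(im)
cv2.imwrite("pics/r1.png",cv2.resize(np.hstack(o),(800,300)))
```

```text
14.35 [ 0.4829901  -0.24358765  0.11780736] [[-0.062 -0.998 -0.003]
 [-0.998  0.062  0.007]
 [-0.007  0.003 -1.   ]]
```

View pics/r1.png

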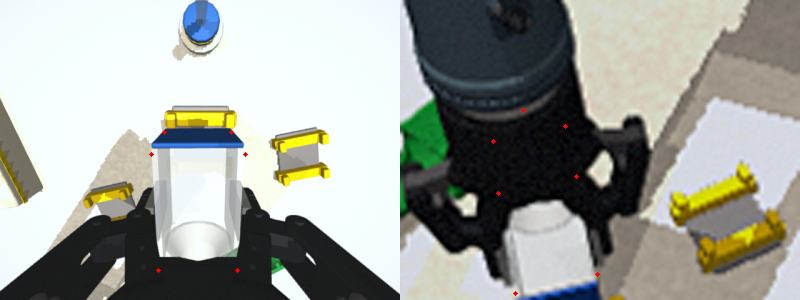

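The blue floor face is at (153..243,147) top edge and (163..232,129) bottom edge, versus predicted 154 and 131. So the jar has pitched or slid a little in the grip. I'll fit the shift from the blue quad numerically.

Run:
```python
from h import *
from plant import env,snapshot
import cv2
from scipy.optimize import least_squares
np.set_printoptions(precision=2,suppress=True)
s=env.sense();p,R=s["tool_pos"],s["ee_rot"];w=snapshot("wrist")
hsv=cv2.cvtColor(w["image"],cv2.COLOR_RGB2HSV);m=cv2.inRange(hsv,(105,120,30),(125,255,255));m[:150]=0;m[300:]=0
c=max(cv2.findContours(m,0,2)[0],key=cv2.contourArea)
q=cv2.approxPolyDP(cv2.convexHull(c),5,True)[:,0].astype(float);print(cv2.contourArea(c),q)
q=q[np.argsort(q[:,1])];u=q[:2][np.argsort(q[:2,0])];l=q[-2:][np.argsort(q[-2:,0])];obs=np.r_[u,l]
def proj(x):
    d=Ro.from_rotvec([x[3],0,x[4]]).as_matrix()
    P=np.array([(23,-38,23),(-23,-38,23),(23,-38,-23),(-23,-38,-23)])@d.T+x[:3]+np.array([0,-4.5,-19.3])
    X=p+(P@R.T)*1e-3; k=(X@w["R"].T+w["t"])@w["camera_matrix"].T; k=k[:,:2]/k[:,2:]
    k[:2]=k[:2][np.argsort(k[:2,0])];k[2:]=k[2:][np.argsort(k[2:,0])];return k
print(proj(np.zeros(5)));
r=least_squares(lambda x:np.r_[(proj(x)-obs).ravel(),x[:3]*.15,x[3]*5,x[4]*5],np.zeros(5));print("dx dy dz mm, pitch,yaw rad",r.x,r.fun)
```

```text
3760.5 [[389. 230.]
 [243. 234.]
 [264. 207.]
 [367. 206.]]
[[263.5  211.63]
 [370.6  211.67]
 [241.62 247.45]
 [392.88 247.5 ]]
dx dy dz mm, pitch,yaw rad [ 0.34 -2.23  3.41 -0.05 -0.02] [ 0.04  0.64  0.88 -0.59 -0.17 -0.47 -0.49  0.46  0.05 -0.34  0.51 -0.24
 -0.11]
```

>>> {"fn": "move_arm", "kwargs": {
  "deltas": [
    {"tx": 0.8, "ty": 0, "tz": 25, "ax": 0.03, "ay": -0.006, "az": 0.02, "grip": 1},
    {"tx": 0, "ty": 1, "tz": 30, "ax": 0, "ay": 0, "az": 0, "grip": 1},
    {"tx": 0, "ty": 1, "tz": 22, "ax": 0, "ay": 0, "az": 0, "grip": 1},
    {"tx": 0, "ty": 0, "tz": 6, "ax": 0, "ay": 0, "az": 0, "grip": 1},
    {"tx": 0, "ty": 0, "tz": 0, "ax": 0, "ay": 0, "az": 0, "grip": 1}
  ]
}}

```text
clock: 15.12
tool_pos: [0.4859, -0.2482, 0.039]
ee_rot: [[-0.083, -0.996, 0.035], [-0.997, 0.084, 0.004], [-0.007, -0.035, -0.999]]
ft_force: [0.1, -0.0, -0.9]
finger_gap: 0.0449
```

>>> {"fn": "move_arm", "kwargs": {
  "deltas": [
    {"tx": 0, "ty": 0, "tz": 2, "ax": 0, "ay": 0, "az": 0, "grip": 1},
    {"tx": 0, "ty": 0, "tz": 1, "ax": 0, "ay": 0, "az": 0, "grip": 1},
    {"tx": 0, "ty": 0, "tz": 1, "ax": 0, "ay": 0, "az": 0, "grip": 1},
    {"tx": 0, "ty": 0, "tz": 0, "ax": 0, "ay": 0, "az": 0, "grip": 1},
    {"tx": 0, "ty": 0, "tz": 0, "ax": 0, "ay": 0, "az": 0, "grip": 1}
  ]
}}

```text
clock: 15.75
tool_pos: [0.4852, -0.2478, 0.0339]
ee_rot: [[-0.084, -0.996, 0.034], [-0.996, 0.084, 0.005], [-0.008, -0.033, -0.999]]
ft_force: [0.5, -0.2, -1.3]
finger_gap: 0.045
```

>>> {"fn": "move_arm", "kwargs": {
  "deltas": [
    {"tx": -3, "ty": 3, "tz": 1, "ax": 0, "ay": 0, "az": 0, "grip": 1},
    {"tx": 0, "ty": 0, "tz": 1, "ax": 0, "ay": 0, "az": 0, "grip": 1},
    {"tx": 0, "ty": 0, "tz": 1, "ax": 0, "ay": 0, "az": 0, "grip": 1},
    {"tx": 0, "ty": 0, "tz": 1, "ax": 0, "ay": 0, "az": 0, "grip": 1},
    {"tx": 0, "ty": 0, "tz": 0, "ax": 0, "ay": 0, "az": 0, "grip": 1}
  ]
}}

```text
clock: 16.38
tool_pos: [0.4826, -0.2445, 0.0296]
ee_rot: [[-0.084, -0.996, 0.034], [-0.996, 0.084, 0.005], [-0.008, -0.033, -0.999]]
ft_force: [-0.5, -0.7, -1.6]
finger_gap: 0.0446
```

>>> {"fn": "move_arm", "kwargs": {
  "deltas": [
    {"tx": 0, "ty": 0, "tz": 0.8, "ax": 0, "ay": 0, "az": 0, "grip": 1},
    {"tx": 0, "ty": 0, "tz": 0.8, "ax": 0, "ay": 0, "az": 0, "grip": 1},
    {"tx": 0, "ty": 0, "tz": 0.8, "ax": 0, "ay": 0, "az": 0, "grip": 1},
    {"tx": 0, "ty": 0, "tz": 0.8, "ax": 0, "ay": 0, "az": 0, "grip": 1},
    {"tx": 0, "ty": 0, "tz": 0, "ax": 0, "ay": 0, "az": 0, "grip": 1}
  ]
}}

```text
clock: 17.0
tool_pos: [0.4826, -0.2444, 0.0265]
ee_rot: [[-0.084, -0.996, 0.034], [-0.996, 0.084, 0.005], [-0.008, -0.033, -0.999]]
ft_force: [0.2, -0.9, -1.4]
finger_gap: 0.0447
```

>>> {"fn": "move_arm", "kwargs": {
  "deltas": [
    {"tx": 0, "ty": 0, "tz": 0.7, "ax": 0, "ay": 0, "az": 0, "grip": 1},
    {"tx": 0, "ty": 0, "tz": 0.7, "ax": 0, "ay": 0, "az": 0, "grip": 1},
    {"tx": 0, "ty": 0, "tz": 0.7, "ax": 0, "ay": 0, "az": 0, "grip": 1},
    {"tx": 0, "ty": 0, "tz": 0.7, "ax": 0, "ay": 0, "az": 0, "grip": 1},
    {"tx": 0, "ty": 0, "tz": 0, "ax": 0, "ay": 0, "az": 0, "grip": 1}
  ]
}}

```text
clock: 17.62
tool_pos: [0.4827, -0.2445, 0.0248]
ee_rot: [[-0.083, -0.996, 0.034], [-0.996, 0.084, 0.004], [-0.007, -0.033, -0.999]]
ft_force: [-3.5, 2.1, 8.4]
finger_gap: 0.0447
```

Seated contact (10 N) at z = 0.0248, matching the grasp height of 0.0237. I'll release and rise.

>>> {"fn": "move_arm", "kwargs": {
  "deltas": [
    {"tx": 0, "ty": 0, "tz": -0.5, "ax": 0, "ay": 0, "az": 0, "grip": 0.5},
    {"tx": 0, "ty": 0, "tz": 0, "ax": 0, "ay": 0, "az": 0, "grip": 0.2},
    {"tx": 0, "ty": 0, "tz": 0, "ax": 0, "ay": 0, "az": 0, "grip": 0},
    {"tx": 0, "ty": 0, "tz": 0, "ax": 0, "ay": 0, "az": 0, "grip": 0},
    {"tx": 0, "ty": 0, "tz": 0, "ax": 0, "ay": 0, "az": 0, "grip": 0}
  ]
}}

```text
clock: 18.25
tool_pos: [0.4828, -0.2445, 0.0241]
ee_rot: [[-0.084, -0.996, 0.034], [-0.996, 0.084, 0.005], [-0.008, -0.033, -0.999]]
ft_force: [0.3, 0.2, 0.1]
finger_gap: 0.0853
```

>>> {"fn": "move_arm", "kwargs": {
  "deltas": [
    {"tx": 0, "ty": 0, "tz": -15, "ax": 0, "ay": 0, "az": 0, "grip": 0},
    {"tx": 0, "ty": 0, "tz": -30, "ax": 0, "ay": 0, "az": 0, "grip": 0},
    {"tx": 0, "ty": 0, "tz": -45, "ax": 0, "ay": 0, "az": 0, "grip": 0},
    {"tx": 0, "ty": 0, "tz": -45, "ax": 0, "ay": 0, "az": 0, "grip": 0},
    {"tx": 0, "ty": 0, "tz": -45, "ax": 0, "ay": 0, "az": 0, "grip": 0}
  ]
}}

```text
clock: 18.88
tool_pos: [0.4765, -0.2452, 0.2068]
ee_rot: [[-0.083, -0.996, 0.035], [-0.996, 0.084, 0.004], [-0.007, -0.034, -0.999]]
ft_force: [0.8, -0.5, 0.2]
finger_gap: 0.0855
```

>>> {"fn": "move_arm", "kwargs": {
  "deltas": [
    {"tx": 0, "ty": 50, "tz": -20, "ax": 0, "ay": 0, "az": 0, "grip": 0},
    {"tx": 30, "ty": 50, "tz": 0, "ax": 0, "ay": 0, "az": 0, "grip": 0},
    {"tx": 30, "ty": 50, "tz": 0, "ax": 0, "ay": 0, "az": 0, "grip": 0},
    {"tx": 30, "ty": 30, "tz": 0, "ax": 0, "ay": 0, "az": 0, "grip": 0},
    {"tx": 0, "ty": 0, "tz": 0, "ax": 0, "ay": 0, "az": 0, "grip": 0}
  ]
}}

```text
clock: 19.5
tool_pos: [0.2874, -0.3217, 0.2186]
ee_rot: [[-0.088, -0.996, 0.034], [-0.996, 0.088, 0.003], [-0.006, -0.034, -0.999]]
ft_force: [0.9, 0.3, -0.2]
finger_gap: 0.0855
```

Run:
```python
from h import *
from plant import snapshot
import cv2
w=snapshot("scene")["image"][:,:,::-1];t=snapshot("top")["image"][:,:,::-1]
f=lambda i,s:cv2.convertScaleAbs(cv2.resize(i,s,interpolation=cv2.INTER_CUBIC),alpha=1.5)
t0=cv2.imread("pics/top0.png")
a=np.hstack([f(t0[160:290,370:500],(400,300)),f(t[160:290,370:500],(400,300))])
b=np.hstack([f(w[230:380,150:350],(400,300)),f(t[140:270,130:303],(400,300))])
cv2.imwrite("pics/fin.png",np.vstack([a,b]))
```

```text
(no output)
```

No pictures are left, so I'll check numerically against the start images.

Run:
```python
from h import *
from plant import snapshot
import cv2
for n,regs in(("top",dict(rim=(405,266,435,282),floor=(408,203,442,218),spinner=(410,160,452,190),rack=(288,184,324,262),pot=(212,144,246,178))),("scene",dict(rim=(200,258,232,282),floor=(206,300,240,326),spinner=(218,312,250,374),rack=(308,206,362,310),pot=(412,286,448,324)))):
    a=pickle.load(open(n+".pkl","rb"))["image"];b=snapshot(n)["image"]
    for k,(x,y,X,Y) in regs.items():
        m=8;r=cv2.matchTemplate(b[y-m:Y+m,x-m:X+m],a[y:Y,x:X],cv2.TM_CCOEFF_NORMED);_,v,_,l=cv2.minMaxLoc(r);print(n,k,"shift px",l[0]-m,l[1]-m,"score %.2f"%v)
    h=cv2.cvtColor(b,cv2.COLOR_RGB2HSV);h0=cv2.cvtColor(a,cv2.COLOR_RGB2HSV)
    if n=="top":
        for t,i in(("start",h0),("now",h)):
            mk=cv2.inRange(i[195:285,400:450],(100,110,30),(128,255,255));_,_,st,ce=cv2.connectedComponentsWithStats(mk)
            print(t,[(s[4],(c+[400,195]).round(1)) for s,c in zip(st[1:],ce[1:]) if s[4]>15])
        tr=h[165:270,140:250];
        for nm,lo,hi in(("yellow",(15,80,60),(35,255,255)),("purple",(125,50,20),(165,255,255))):
            _,_,st,ce=cv2.connectedComponentsWithStats(cv2.inRange(tr,lo,hi));print(nm,[(s[4],(c+[140,165]).round(1)) for s,c in zip(st[1:],ce[1:])])
```

```text
top rim shift px -1 -1 score 0.95
top floor shift px 0 -1 score 0.97
top spinner shift px 0 0 score 1.00
top rack shift px 0 0 score 1.00
top pot shift px 0 0 score 1.00
start [(np.int32(23), array([427. , 211.5])), (np.int32(68), array([420.2, 273.1]))]
now [(np.int32(23), array([426.7, 210.3])), (np.int32(65), array([419.6, 271.8]))]
yellow [(np.int32(53), array([226.7, 166.2])), (np.int32(18), array([212.3, 196.7])), (np.int32(4), array([199. , 202.2]))]
purple [(np.int32(59), array([184.2, 214.9]))]
scene rim shift px 1 1 score 0.95
scene floor shift px 0 1 score 0.95
scene spinner shift px 0 0 score 0.99
scene rack shift px 0 0 score 1.00
scene pot shift px 0 0 score 1.00
```

The jar is within ~3 mm of where it started, the bystanders haven't moved, and all three pieces are in the tray. Handing in.

```bash
python3 -c "
from plant import env; print(env.sign_off(), env.sense()['clock'])"
```

```text
the job is handed in; nothing more can be done
the job is handed in; nothing more can be done
```

The plug and both rotors are in the tray, the empty jar is back in its cradle and released, and the job is handed in at about 20 s; sign-off gives no verdict. I gripped the jar, tipped it about 50° mouth-down and touched its rim to the bar. Three brisk knocks (about 0.3 m/s commanded) and a steeper shake then emptied it.

**Tray:** the last top image shows the plug's purple patch and two separate yellow rotor bands inside the tray. The second rotor sits partly under the bar, so only a small patch shows; its position also fits the scene camera. I did not measure the pieces' speed.

**Jar:** it is about 2–3 mm from where it started, with its angle essentially unchanged. It slid a few mm and pitched about 3° in the grip during the knocks, which I allowed for when setting it down. It touched the cradle at the same height as at the grasp, to about 1 mm.

**Bystanders:** the rack, spinner and pot show no shift in either camera. The gripper is open and clear of everything.

**Failed checks:** my first move calls were refused because rows need every key, so the arm did not move. My first position calculation mixed mm and m and was redone before any move. The final picture could not be viewed because the limit was reached, so the last check was numerical only.

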